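# Lock the rotary switch in its fixture and seat its keyed shaft

## Task

Swing the keeper bar of the assembly fixture shut until it clicks into its detent, so that the round switch is locked down. Then take the keyed shaft by its black pointer handle out of the kit stand and push it into the switch's hub, turning it until the key slips into the keyway, and keep pushing until it is fully home, with the sprung cup in the bottom of the bore pressed right down. Finish while still holding the shaft pressed down there with the gripper, the keeper still shut, and leave the screwdriver, the contactor and the screw bin where they are.

Things in the scene. Friction and masses are not known exactly. Their poses are not given: they have to be found in the camera images.
- fixture: Fixed assembly fixture: aluminium plate 180 x 130 x 12 mm. Origin at the centre of its underside, on the bench (z = 0); x along the 180 mm side, z up. The switch stands on its middle. The keeper bar is pivoted near the corner at +x, +y; shut, it lies along the plate's x at y = +42 mm, over the switch's flange.
- keeper (a joint): Angle (rad) of the keeper, a steel bar 147 x 12 x 10 mm, 22 to 32 mm above the bench. 0 = shut on a stop, pointing from the pivot along the fixture's -x; up to 1.8 = open, free end swung towards the fixture's +y. Starts at 0.8 to 1.4, stays where left. From 0.23 down it rides over a sprung ball (8 N at the knob); below about 0.05 the ball pops up behind it and holds it shut (8 N to reopen).
- keeper_knob (a point): Centre of the top of the upright round knob on the keeper's free end: black, 16 mm across, 35 mm high, top 67 mm above the bench, 125 mm from the pivot axis.
- keeper_pivot (a point): Point on the keeper's vertical pivot axis, 32 mm above the bench (the top face of the bar).
- switch: Round grey rotary switch, fixed on the fixture: flange 96 mm across and 8 mm high, barrel 60 mm across, top 50 mm above the flange's underside. Origin at the centre of the flange's underside (12 mm above the bench); z up, its x axis points to the side on which the bore's keyway lies. A short white line on the top face continues the keyway outwards.
- hub_mouth (a point): Centre of the bore's mouth in the switch's top face, 62 mm above the bench; x towards the keyway. Bore 22.4 mm across; one keyway, 8.5 mm wide, reaches 19 mm out from the axis; both open at the top. A sprung brass cup lies 36 mm down. With the key off the keyway the shaft stops 14 mm down.
- hub_spring (a joint): How far the brass cup in the bottom of the bore is pressed down, m: 0 = up, 0.008 = bottomed on a hard stop. Starting to press it takes 4 N, bottoming it 12 N; it pushes the shaft back up when the push is let off.
- shaft: Loose steel shaft, about 160 g, 20 mm across, foot chamfered 3 mm. Origin at the foot's centre; z up along it, x towards its key. Key 6 mm wide, out to 17 mm from the axis, 14 to 34 mm above the foot. Handle: black bar 16 mm thick (along y), 62 to 86 mm above the foot, from x = -24 mm to a pointed nose at +38 mm, on the key's side. Starts upright in the stand.
- stand: Grey kit stand, fixed: block 110 x 80 x 30 mm, origin at the centre of its underside. The shaft stands in its middle hole, 23 mm across and 13 mm deep, foot 17 mm above the bench; a small empty hole lies at each side.
- screwdriver: Loose black screwdriver, 170 mm long, lying on the bench beyond the fixture: leave it alone.
- contactor: Loose black contactor, a block 60 x 45 x 62 mm with two brass studs: leave it alone.
- screw_bin: Loose grey open bin of screws, 90 x 110 x 45 mm, left of the fixture: leave it alone.
Mind the look-alikes: they are no part of the job. There is more than one size of the shaft; the one meant has the size given above.

How it is judged (in metres and radians):
On the way, in this order (a step that is already met when the one before it is completed fails the run):
1. the keeper bar is shut in its detent (value of joint keeper below 0.04 rad), for 0.2 s.
2. the shaft is in the hub with its key in the keyway, pressing the spring cup down (z of shaft in the frame of hub_mouth below -0.038 m and horizontal distance between shaft and hub_mouth below 0.004 m and value of joint hub_spring above 0.004 m and value of joint keeper below 0.04 rad), for 0.2 s.
At the end, for the whole second after the job is handed in: The keeper is shut (within 0.04 rad); the shaft stands in the hub, key in the keyway, its foot more than 38 mm below the hub's mouth, and the gripper still holds it (more than 3 N of contact) and presses the spring cup down by more than 4 of its 8 mm, at rest (all of step 2 and angle between the x axis of shaft and the x axis of hub_mouth, either way round below 0.2 rad and angle between shaft's own z axis and vertical below 0.12 rad and contact force between the fingers and shaft above 3 N and linear speed of shaft below 0.02 m/s); the arm keeps its last pose, push and grip.
It fails at once if the screwdriver, the contactor or the screw bin was moved more than 30 mm (distance of any of screwdriver, contactor, screw_bin from where it was at the start of the episode above 0.03 m).
It also fails if it takes over 56 s, if anything falls off the work surface, if the arm or the gripper's body presses on something with over 40 N, if the wrist force passes 120 N, or if a joint passes its speed limit or range.

## Robot

A 7-joint arm with a two-finger parallel gripper is mounted at the origin on the work surface. World frame = base frame: x ahead of the robot, y to its left, z up, the work surface at z = 0. Lengths are in mm, angles in rad, forces in N, time in s.
With the tool pointing down it reaches from about 400 to 925 mm from the base axis. Payload 4.1 kg.
Tool frame: the origin (TCP) lies at the very end of the fingers, on their centre line; the grasp point (between the pads) lies 19 mm behind it; z points along the fingers, y is the line along which they close (so a half turn about z gives the same grasp; the last joint's range is limited). The gripper opens to 85 mm and grips with 20 to 120 N. Pads are 22 mm wide; open, the fingers measure 114 mm over their backs; the gripper's body (76 mm by 85 mm) begins 54 mm behind the grasp point. The pads swing forward as they close: fully open they stand 13 mm farther back than shut.
Start: joints at [1.142, 0.398, 0.045, 1.537, -0.019, 1.207, -0.051], TCP at [210.543, -614.996, 200.247] pointing down, gripper open.
Joint ranges: [-2.82, 2.82], [-0.49, 2.23], [-1.37, 1.46], [0, 2.46], [-1.36, 4.5], [0.23, 2], [-2.94, 2.94]. Speed limits (rad/s): [2.57, 2.57, 3.14, 3.14, 3.14, 3.14, 3.14].

## Interface

Orientations are given as [roll, pitch, yaw] about the fixed x, y, z axes, in that order (R = Rz(yaw) Ry(pitch) Rx(roll)).
In Python, from plant import env gives the robot as it stands.
- The arm moves only by the shell command python3 -m pendant 'ROWS' [FORCE]. ROWS is JSON, a list of rows, each a list of 3 entries, a list of its own where there are three numbers: the shift along the tool's x, y, z in cm, then the turn, a rotation vector about the tool's x, y, z in rad, then the finger opening in cm, from 0 to 8.54. A call has 1 to 5 rows; each row is the pose to reach, as a shift and turn from the pose commanded when the call began, along the tool's axes at that moment; what a row does not reach only later rows make up. A row lasts 1/12 s, in which the tool goes at most 41.7 mm and 7.16 degrees, less where a joint would pass 70% of its speed; a pose out of reach is approached as far as the arm can. A call with a gripper value outside its range is refused whole. The fingers move at their own pace and stop on an object; FORCE is the grip in N (left out, the last holds). Time passes only in rows, so rows that repeat a pose let the fingers close. It gives the time, the measured TCP pose, the force, the opening and the grip force at its end, in the units of the state.
- env.get_obs(): the state, without advancing time (a new reading comes with each control period).
- env.camera(name): name is "scene" or "top" or "wrist"; returns (picture, depth): 480x640x3 uint8, red, green, blue; 480x640 float32, mm along the optical axis (not along the pixel's ray), 0 where there is no reading.
- env.camera_info(name): a dict with "fovy" (degrees; the focal length in pixels is half the picture's height over the tangent of half this angle, whatever the lens; pixels are square), "cx", "cy" (the principal point, pixels), "rvec" (rotation vector, rad) and "tvec" (3), from world to camera coordinates, as OpenCV has them; the wrist camera has in their place "mount" (4x4, takes a point from camera to tool coordinates, whose origin is the TCP and whose axes are the flange's). Camera axes: x right, y down, z forward; pixel columns grow to the right and rows downward; lengths in mm; the calibration is good to about 2 mm. The wrist camera is an equidistant fisheye: a pixel r from the principal point sees the ray r / f radians off the axis. A picture is of the moment at which its call begins: read the wrist's pose just before it. camera_info takes no time and is no camera call.
- env.close_job(): hands the job in; it is judged then, once.
The state is a dict: "time": time; "q": joint angles; "joint_vel": joint speeds; "joint_torque": joint torques, N m; "eef_pos": TCP position; "ee_rot": TCP orientation; "force": force on the tool from outside, world axes, zero at the start; "moment": the same for the moment, N m; "grip_width": finger opening in mm; "grip_force": force on a finger pad.
Only numpy, scipy, OpenCV 4.12 (cv2) and the standard library are available. Lean on these libraries where they do the work, as an engineer would, in place of code of your own. Each camera call takes 0.05 s, during which the arm holds its last target. There are 200 camera calls.

## Working session

There is one attempt and no reset: what is moved stays moved. The work goes in short steps, Python scripts to look and compute and a shell command to move; the robot and the scene stay as the last step left them, time stands still between calls to the robot, and variables do not carry over. Pictures are saved under pics/ and viewed, at most 10 in all, crops included, and the job is handed in when it is done.

```bash
ls; mkdir -p pics; python3 - <<'E'
from plant import env
import cv2,numpy as np
for n in ("scene","top"):
    p,d=env.camera(n); cv2.imwrite(f"pics/{n}0.png",p[:,:,::-1]); np.save(f"{n}_d.npy",d); print(n,env.camera_info(n))
print(env.camera_info("wrist")); o=env.get_obs(); print(o)
E
```

```text
pics
scene {'fovy': 45.27478246055167, 'cx': 320.3622413311875, 'cy': 240.63673462630112, 'rvec': array([ 2.32800016,  0.66071834, -0.25699705]), 'tvec': array([-556.275999  , -144.48405471, 1335.31123223])}
top {'fovy': 48.51391337730946, 'cx': 319.47526028356293, 'cy': 242.8176975122757, 'rvec': array([ 2.23121176, -2.16899185,  0.10286454]), 'tvec': array([  40.47524595,  619.41411856, 1208.42643517])}
{'fovy': 65.70646984690485, 'cx': 317.30926608788485, 'cy': 241.21123566569688, 'mount': array([[-4.04755335e-04, -9.50689639e-01, -3.10143591e-01,
         7.97670031e+01],
       [ 9.99999916e-01, -3.66340821e-04, -1.82105579e-04,
         6.23716425e-01],
       [ 5.95076289e-05, -3.10143639e-01,  9.50689707e-01,
        -1.72812036e+02],
       [ 0.00000000e+00,  0.00000000e+00,  0.00000000e+00,
         1.00000000e+00]])}
{'time': 0.1, 'q': array([ 1.14198394,  0.3991008 ,  0.04504059,  1.53774063, -0.01871394,
        1.20691687, -0.05070379]), 'joint_vel': array([-4.74002340e-04, -3.06186105e-04, -6.07668995e-05, -4.60462818e-04,
       -9.33082581e-04, -5.99077820e-04, -3.72348300e-04]), 'joint_torque': array([ 3.17791608e-03, -4.76265013e+01,  1.37030918e+00, -2.54952943e+01,
        1.20376615e-02,  4.97129018e-03, -6.38126522e-06]), 'eef_pos': array([ 210.33332219, -614.37079938,  199.28457592]), 'ee_rot': array([-3.13985207e+00,  1.08818497e-04,  3.29912045e-01]), 'force': array([ 0.58012986, -0.09982846, -0.72640087]), 'moment': array([-0.00904171, -0.00606925,  0.02983338]), 'grip_force': 0.0, 'grip_width': 85.32056764800863}
```

View pics/scene0.png

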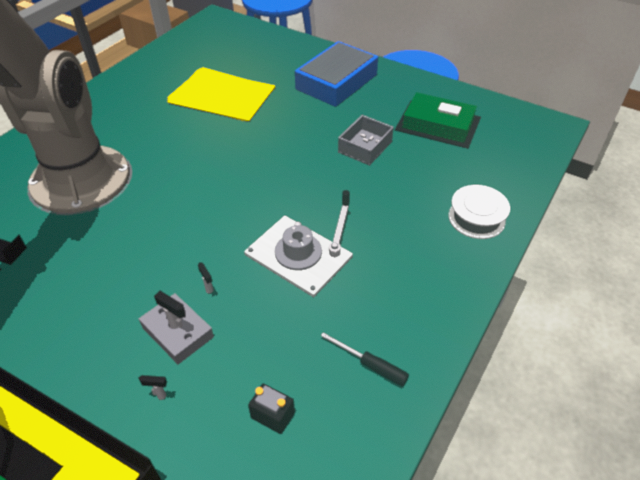

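View pics/top0.png

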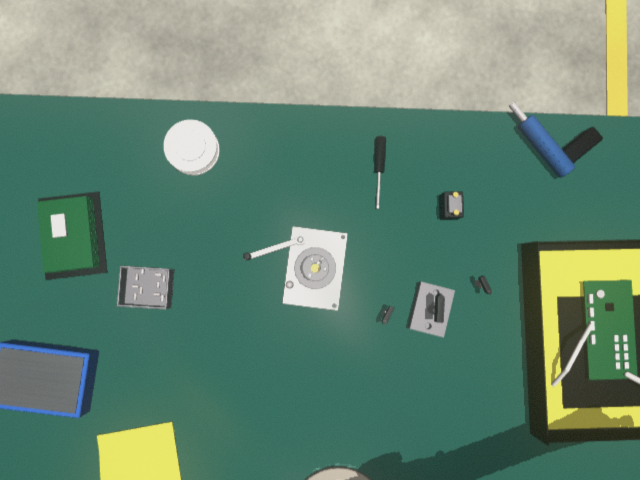

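The two views show the fixture at top (315,268), with the pivot at (300,239) and the knob at (247,256). The stand and shaft are at top (432,308), two small look-alike shafts are at (387,315) and (484,285), and the bin is at (145,288). In the scene view, the knob is at about (346,198), the switch at (298,240) and the handle at (170,303).

```bash
cat > h.py <<'E'
import numpy as np, cv2
from scipy.spatial.transform import Rotation as Ro
from plant import env
def cam(n,obs=None):
    """f,cx,cy,R(cam->world),origin"""
    c=env.camera_info(n); f=240/np.tan(np.radians(c["fovy"]/2))
    if n=="wrist":
        T=tool(obs)@c["mount"]; return f,c["cx"],c["cy"],T[:3,:3],T[:3,3],True
    R=cv2.Rodrigues(np.array(c["rvec"]))[0]
    return f,c["cx"],c["cy"],R.T,-R.T@c["tvec"],False
def tool(o):
    T=np.eye(4); T[:3,:3]=Ro.from_euler("xyz",o["ee_rot"]).as_matrix(); T[:3,3]=o["eef_pos"]; return T
def ray(C,px):
    f,cx,cy,R,o,fish=C; v=(np.asarray(px,float)-[cx,cy])/f
    if fish:
        r=np.hypot(*v); d=np.array([*(v*np.sinc(r/np.pi)**1*1.0),np.cos(r)])
    else: d=np.array([*v,1])
    return o,R@d
def plane(C,px,z):
    o,d=ray(C,px); return o+d*(z-o[2])/d[2]
def tri(C1,p1,C2,p2):
    o1,d1=ray(C1,p1);o2,d2=ray(C2,p2);d1=d1/np.linalg.norm(d1);d2=d2/np.linalg.norm(d2)
    s=np.linalg.lstsq(np.c_[d1,-d2],o2-o1,rcond=None)[0]
    a=o1+s[0]*d1;b=o2+s[1]*d2; return (a+b)/2,np.linalg.norm(a-b)
def todepth(C,px,z):  # pinhole point from depth
    o,d=ray(C,px); return o+d*z
def rows(o,target,yaw=None):
    """shift cm in tool axes, and turn, from actual pose to target"""
    T=tool(o); print("shift cm",np.round(T[:3,:3].T@(np.array(target)-T[:3,3])/10,2))
    if yaw is not None:
        print("turn",np.round(Ro.from_matrix(T[:3,:3].T@Ro.from_euler("xyz",[np.pi,0,yaw]).as_matrix()).as_rotvec(),4))
E
python3 - <<'E'
from h import *
S=cam("scene");T=cam("top")
t=cv2.imread("pics/top0.png");s=cv2.imread("pics/scene0.png");td=np.load("top_d.npy")
for n,a,b in (("knob",(346,197),(247,256)),("pivot",(335,246),(300,239)),("hub",(298,237),(315,268)),("handle",(170,303),(437,308))):
    print(n,tri(S,a,T,b),"depth:",todepth(T,b,td[b[1],b[0]]))
c=[cv2.resize(i,(400,300),interpolation=cv2.INTER_CUBIC) for i in (t[225:315,235:355],s[185:275,240:360],t[263:353,372:492],s[255:360,100:240])]
cv2.imwrite("pics/c1.png",np.vstack([np.hstack(c[:2]),np.hstack(c[2:])]))
E
```

```text
knob (array([581.69877506, 219.91965975,  52.18634048]), np.float64(0.15728698499596028)) depth: [581.15817652 218.52856744  64.53579559]
pivot (array([624.58936223, 102.99106399,  33.44048333]), np.float64(0.11774613678490699)) depth: [623.96608729 102.87260148  41.27827311]
hub (array([559.56627774,  67.7159687 ,  55.46046523]), np.float64(1.2988336658344424)) depth: [559.55678777  66.84004431  28.88005249]
handle (array([ 477.666948  , -200.40697486,   90.03827752]), np.float64(3.695451419522657)) depth: [ 479.61997541 -196.23604987  101.60305811]
```

View pics/c1.png

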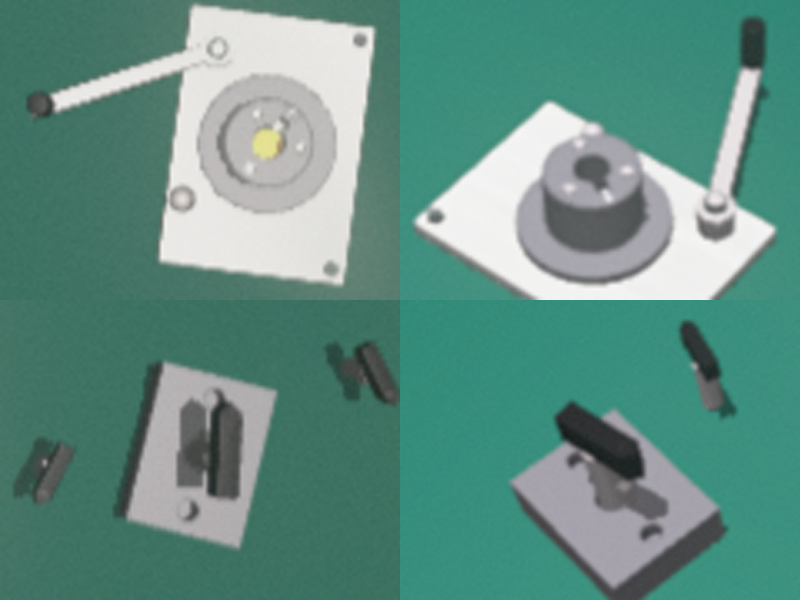

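The crop shows three things:
- **Hub:** bore centre at top crop (267,145), with the keyway and white line pointing up-right towards about (290,115).
- **Shaft:** handle in the stand with its nose up, towards world +x.
- **Keeper:** open, with its knob at crop (39,104).

The knob-to-pivot distance comes out at 124.6 mm against 125 mm given, so that measurement holds.

```bash
python3 - <<'E'
from h import *
S=cam("scene");T=cam("top")
g=lambda u,v:(235+u*.3-.35,225+v*.3-.35)
k=[plane(T,g(*p),12)[:2] for p in ((193,5),(374,28),(343,284),(160,262))]
print(np.round(k,1),[np.linalg.norm(k[i]-k[i-1]) for i in range(4)],"centre",np.mean(k,0))
x=(k[0]+k[1]-k[2]-k[3]);yaw=np.arctan2(x[1],x[0]);print("yaw",yaw)
piv=plane(T,g(217,47),42)[:2];kn=plane(T,g(39,103),67)[:2];print("piv",piv,"knob",kn,np.linalg.norm(kn-piv))
print("barspan keeper angle",np.arctan2(*(np.array([[np.cos(yaw),np.sin(yaw)],[-np.sin(yaw),np.cos(yaw)]])@(kn-piv))[::-1]))
hub=plane(T,g(267,141),62)[:2];kw=plane(T,g(289,115),62)[:2];print("hub",hub,"keyway ang",np.arctan2(*(kw-hub)[::-1]))
h=lambda u,v:(372+u*.3-.35,263+(v-300)*.3-.35)
a=plane(T,h(227,401),103)[:2];b=plane(T,h(226,496),103)[:2];print("handle nose,tail",a,b,np.linalg.norm(a-b),np.arctan2(*(a-b)[::-1]))
o=env.get_obs(); print(o["time"]); rows(o,[*kn,100],yaw)
E
```

```text
[[655.5 121.4]
 [643.2  -5.3]
 [465.   11.9]
 [476.9 138.6]] [np.float64(179.49439706772486), np.float64(127.29300363789987), np.float64(178.99472852984252), np.float64(127.30508308486732)] centre [560.14983278  66.64228934]
yaw -0.09631296972027314
piv [624.4637802  103.44694171] knob [582.01528603 219.72423751] 123.7832144373916
barspan keeper angle 2.0171394083229894
hub [561.22132395  68.08282528] keyway ang -0.6747776117891064
handle nose,tail [ 512.01196389 -201.42919753] [ 451.17743134 -201.53069285] 60.834617216515696 0.0016683817318169922
0.1
shift cm [ 62.19 -66.85  10.04]
turn [-0.0017  0.0005  0.4262]
```

```bash

python3 -m pendant '[[[2.8,-3,0],[0,0,0],5],[[5.6,-6,0],[0,0,0],5],[[8.4,-9,0],[0,0,0],5],[[11.2,-12,0],[0,0,0],5],[[14,-15,0],[0,0,0],5]]' 60
python3 -m pendant '[[[2.8,-3,0],[0,0,0],5],[[5.6,-6,0],[0,0,0],5],[[8.4,-9,0],[0,0,0],5],[[11.2,-12,0],[0,0,0],5],[[14,-15,0],[0,0,0],5]]'
python3 -c "
from h import *
o=env.get_obs();print(o['q']);rows(o,[582,219.7,100],-0.096)"
```

```text
time: 0.52
eef_pos: [294.6, -425.6, 199.7]
ee_rot: [-3.141, 0.0, 0.33]
force: [0.3, -0.3, 0.3]
grip_width: 50.5
grip_force: 0.0
time: 0.93
eef_pos: [378.4, -238.5, 200.1]
ee_rot: [3.141, 0.0, 0.33]
force: [1.4, -0.6, -0.9]
grip_width: 49.8
grip_force: 0.0
[ 0.6851906   0.03766902 -0.22422567  1.9892772   0.00971768  1.11563417
 -0.78428052]
shift cm [ 34.1  -36.76   9.99]
turn [3.000e-04 2.000e-04 4.257e-01]
```

```bash

python3 -m pendant '[[[2.8,-3,0],[0,0,0],5],[[5.6,-6,0],[0,0,0],5],[[8.4,-9,0],[0,0,0],5],[[11.2,-12,0],[0,0,0],5],[[14,-15,0],[0,0,0],5]]'
python3 -m pendant '[[[2.8,-3,0],[0,0,0],5],[[5.6,-6,0],[0,0,0],5],[[8.4,-9,0],[0,0,0],5],[[11.2,-12,0],[0,0,0],5],[[14,-15,0],[0,0,0],5]]'
python3 -m pendant '[[[2,-2,2],[0,0,0.11],5],[[4,-4,4],[0,0,0.22],5],[[6.1,-6.8,6],[0,0,0.33],5],[[6.1,-6.8,7],[0,0,0.426],5],[[6.1,-6.8,7],[0,0,0.426],5]]'
python3 - <<'E'
from h import *
o=env.get_obs();print(o['q']);p,d=env.camera("wrist");cv2.imwrite("pics/w1.png",p[:,:,::-1]);np.save("w1.npy",o["eef_pos"].tolist()+o["ee_rot"].tolist());rows(o,[582,219.7,38],-0.096)
E
```

```text
time: 1.35
eef_pos: [462.2, -51.4, 200.1]
ee_rot: [3.141, 0.0, 0.33]
force: [0.2, -1.1, -0.4]
grip_width: 50.1
grip_force: 0.0
time: 1.77
eef_pos: [546.2, 135.6, 199.8]
ee_rot: [3.141, 0.001, 0.329]
force: [1.0, -1.1, 0.5]
grip_width: 50.0
grip_force: 0.0
time: 2.18
eef_pos: [579.0, 219.9, 126.5]
ee_rot: [3.14, 0.006, -0.093]
force: [-0.2, -0.5, -0.5]
grip_width: 49.9
grip_force: 0.0
[-0.06183435  0.44563306 -0.4899749   1.6786512   0.22954751  1.08163119
 -2.28511547]
shift cm [ 0.36 -0.02  8.85]
turn [0.0019 0.0064 0.0027]
```

View pics/w1.png

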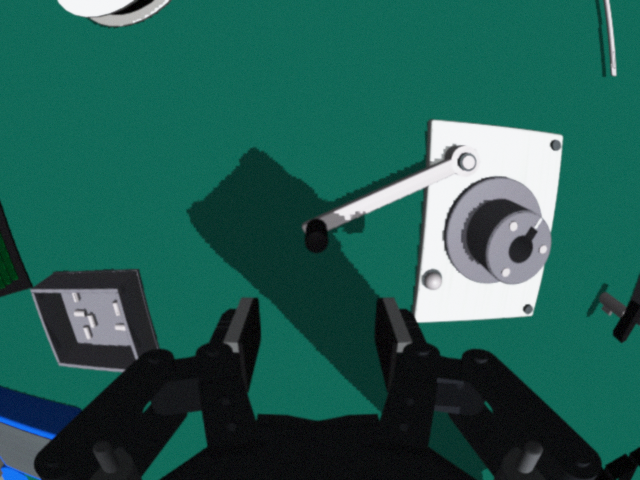

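The wrist view agrees with the earlier measurements: knob top at about (316,242), hub at (522,247), keyway pointing towards (540,221) and pivot at (464,160). I'll cross-check these numerically and then grasp the knob.

```bash
python3 - <<'E'
from h import *
w=np.load("w1.npy");C=cam("wrist",dict(eef_pos=w[:3],ee_rot=w[3:]));T=cam("top")
for n,p,z in (("knob",(316,242),67),("hub",(522,247),62),("kw",(540,222),62),("piv",(467,160),42)): print(n,plane(C,p,z))
print("knob tri",tri(C,(316,242),T,(246.35,255.55)),"hub tri",tri(C,(522,247),T,(314.75,266.95)))
E
python3 -m pendant '[[[0.36,0,3],[0,0,0],5],[[0.36,0,6],[0,0,0],5],[[0.36,0,8.8],[0,0,0],5],[[0.36,0,8.8],[0,0,0],1],[[0.36,0,8.8],[0,0,0],1]]' 40
python3 -m pendant '[[[0,0,0],[0,0,0],1],[[0,0,0],[0,0,0],1]]' 40
```

```text
knob [582.30042071 219.90414512  67.        ]
hub [561.98380717  65.87598117  62.        ]
kw [580.49496154  50.88788659  62.        ]
piv [626.21387247 105.48136211  42.        ]
knob tri (array([582.03631185, 219.87413339,  66.16790617]), np.float64(0.11787541041352904)) hub tri (array([561.95719111,  67.5547146 ,  63.78288691]), np.float64(1.911129118523683))
time: 2.65
eef_pos: [585.0, 215.7, 42.1]
ee_rot: [3.14, 0.001, -0.097]
force: [-0.2, -0.5, 1.1]
grip_width: 26.7
grip_force: 0.0
time: 2.82
eef_pos: [587.3, 218.1, 45.0]
ee_rot: [-3.14, -0.004, -0.096]
force: [-0.1, -0.6, 1.2]
grip_width: 9.8
grip_force: 0.0
```

```bash
python3 - <<'E'
from h import *
o=env.get_obs();print(o);p,d=env.camera("wrist");cv2.imwrite("pics/w2.png",p[:,:,::-1]);o=env.get_obs();print(o["eef_pos"],o["grip_width"],o["grip_force"])
E
```

```text
{'time': 2.8167, 'q': array([-0.08099969,  0.53940814, -0.4605067 ,  1.73711605,  0.29022553,
        0.92814278, -2.32668408]), 'joint_vel': array([-0.00370078, -0.00078756, -0.002684  ,  0.00397952,  0.00123926,
       -0.00494903, -0.00720006]), 'joint_torque': array([ 1.59207014e-01, -4.77672565e+01, -4.88643408e+00, -2.05524176e+01,
        1.83668034e-02,  2.14963144e-02,  7.91946746e-03]), 'eef_pos': array([587.30390556, 218.13019026,  45.00875468]), 'ee_rot': array([-3.13978947, -0.00429998, -0.09643702]), 'force': array([-0.13892101, -0.55706817,  1.2476234 ]), 'moment': array([0.04509513, 0.02772086, 0.02485791]), 'grip_force': 0.0, 'grip_width': 9.76147617676699}
[587.08852346 218.24708405  44.79793455] 10.042276597030138 0.0
```

View pics/w2.png

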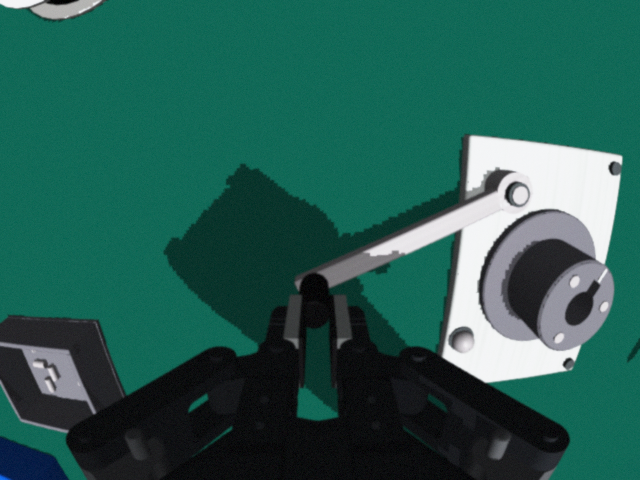

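```bash
python3 - <<'E'
from h import *
o=env.get_obs();C=cam("wrist",o);print(o["eef_pos"])
f,cx,cy,R,og,_=C
def proj(P):
    c=R.T@(np.array(P)-og); r=np.arctan2(np.hypot(*c[:2]),c[2]); u=c[:2]/np.hypot(*c[:2])*r*f; return u+[cx,cy]
e=o["eef_pos"]; print("tcp",proj(e),"grasp",proj(e+[0,0,19]))
for p in ((315,312),(315,318)): print(plane(C,p,67))
print("knob foot",plane(C,(313,285),32), "piv",plane(C,(517,194),42),"hub",plane(C,(583,305),62))
i=cv2.imread("pics/w2.png")[240:390,220:420];cv2.imwrite("pics/w2c.png",cv2.convertScaleAbs(cv2.resize(i,(800,600),interpolation=cv2.INTER_CUBIC),alpha=2.5,beta=20))
E
```

```text
[587.08852346 218.24708405  44.79793455]
tcp [316.4473831  285.14068646] grasp [316.29029215 302.1111933 ]
[583.6570678  219.16708439  67.        ]
[580.4740417  219.48415569  67.        ]
knob foot [581.52378805 220.74243894  32.        ] piv [625.64381231 107.72171466  42.        ] hub [562.50414423  65.15551712  62.        ]
```

View pics/w2c.png

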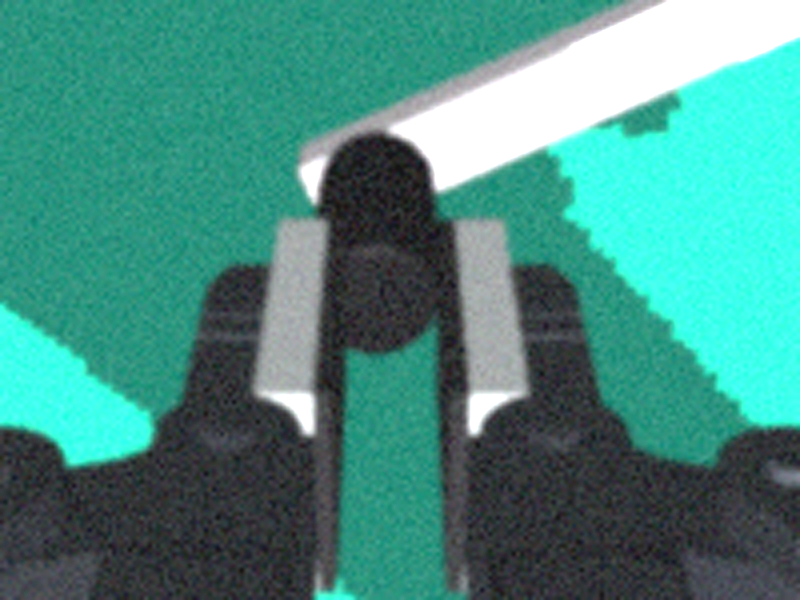

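The knob stands between the pads, but the grip force is still 0. I'll correct the offset and close fully.

```bash

python3 -m pendant '[[[-0.2,0,0],[0,0,0],0],[[-0.4,-0.1,0.3],[0,0,0],0],[[-0.4,-0.1,0.5],[0,0,0],0],[[-0.4,-0.1,0.5],[0,0,0],0],[[-0.4,-0.1,0.5],[0,0,0],0]]' 60
python3 -c "
from h import *
o=env.get_obs();print(o['q'],o['force'],o['moment'])"
```

```text
time: 3.28
eef_pos: [581.1, 219.2, 37.0]
ee_rot: [3.141, 0.0, -0.096]
force: [0.2, -0.2, -0.6]
grip_width: -0.1
grip_force: 0.0
[-0.08648244  0.54402058 -0.45876426  1.75116593  0.29349003  0.9152239
 -2.33524048] [ 0.17347459 -0.20432888 -0.61968554] [ 0.01988557 -0.00294545 -0.02109037]
```

```bash
python3 - <<'E'
from h import *
p,d=env.camera("wrist");t,_=env.camera("top");o=env.get_obs();print(o["eef_pos"],o["grip_width"])
a=cv2.resize(p[200:440,170:490,::-1],(800,600)); 
b=cv2.resize(t[190:310,210:370,::-1],(400,300),interpolation=cv2.INTER_CUBIC)
a=cv2.resize(a,(400,300));cv2.imwrite("pics/c3.png",cv2.convertScaleAbs(np.hstack([a,b]),alpha=1.6))
E
```

```text
[581.34692361 219.22315063  37.085007  ] 0.005782332462371054
```

View pics/c3.png

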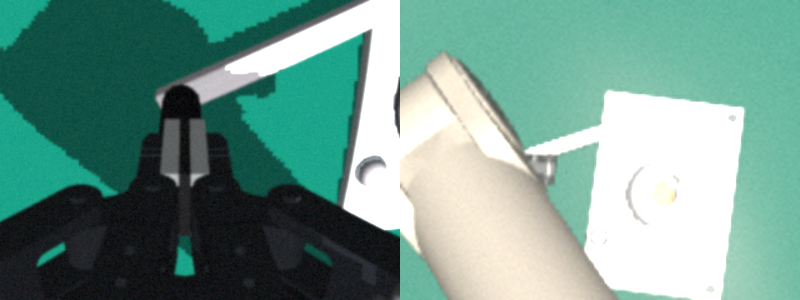

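```bash
python3 - <<'E'
from h import *
o=env.get_obs();C=cam("wrist",o);print(o["eef_pos"])
print("far edge of knob foot now",plane(C,(314,267.5),32),"bar tip",plane(C,(296,274),32))
q=dict(o);q["eef_pos"]=np.array([587.1,218.2,44.8]);C2=cam("wrist",q)
print("before",plane(C2,(313.7,273),32),"bar tip",plane(C2,(295.5,280),32))
p,d=env.camera("wrist");print(np.round(d[255:340:6,314]),np.round(d[270:340:6,304]))
f=C[0]
for r in range(258,340,6):
    oo,dd=ray(C,(314,r)); print(r,np.round(oo+dd/ (C[3].T@dd)[2]*d[r,314],1))
E
```

```text
[581.34692361 219.22315063  37.085007  ]
far edge of knob foot now [589.12241046 219.7463735   32.        ] bar tip [586.3708614  229.43678499  32.        ]
before [588.57101157 219.57967303  32.        ] bar tip [585.36601307 229.90046119  32.        ]
[224. 225. 196. 185. 178. 171. 165. 150. 146. 141. 136. 132. 128. 125.
 121.] [197. 186. 179. 171. 163. 148. 142. 140. 136. 130. 127. 123.]
258 [ 5.822e+02  2.207e+02 -4.000e-01]
264 [587.4 220.   22.8]
270 [589.4 219.7  36.1]
276 [589.4 219.6  43.8]
282 [589.1 219.6  50.1]
288 [589.2 219.5  57.1]
294 [589.1 219.5  63. ]
300 [592.5 219.1  75.4]
306 [592.7 219.   81. ]
312 [592.7 218.9  86. ]
318 [593.1 218.9  91.2]
324 [592.6 218.9  94.7]
330 [593.1 218.8  99.6]
336 [593.  218.8 103.3]
```

```bash
python3 - <<'E'
from h import *
o=env.get_obs();C=cam("wrist",o);p,d=env.camera("wrist");M=env.camera_info("wrist")["mount"]
u,v=np.meshgrid(np.arange(250,390),np.arange(262,420));
x=(u-C[1])/C[0];y=(v-C[2])/C[0];r=np.hypot(x,y);D=d[v,u]
P=np.stack([x*np.tan(r)/r*D,y*np.tan(r)/r*D,D],-1)@M[:3,:3].T+M[:3,3]
for c in (282,294,304,314,320,326,338,350):
    print(c,[tuple(np.round(P[k,c-250]).astype(int)) for k in range(14,70,6)])
E
```

```text
282 [(np.int64(-12), np.int64(-21), np.int64(38)), (np.int64(-15), np.int64(-22), np.int64(37)), (np.int64(-20), np.int64(-22), np.int64(38)), (np.int64(-24), np.int64(-22), np.int64(38)), (np.int64(-28), np.int64(-22), np.int64(38)), (np.int64(-32), np.int64(-22), np.int64(38)), (np.int64(-38), np.int64(-23), np.int64(39)), (np.int64(-42), np.int64(-23), np.int64(38)), (np.int64(7), np.int64(-13), np.int64(-51)), (np.int64(8), np.int64(-13), np.int64(-56))]
294 [(np.int64(-11), np.int64(-14), np.int64(38)), (np.int64(-15), np.int64(-14), np.int64(37)), (np.int64(-20), np.int64(-14), np.int64(39)), (np.int64(-24), np.int64(-14), np.int64(38)), (np.int64(-28), np.int64(-14), np.int64(38)), (np.int64(-33), np.int64(-15), np.int64(38)), (np.int64(80), np.int64(0), np.int64(-173)), (np.int64(7), np.int64(-9), np.int64(-47)), (np.int64(8), np.int64(-8), np.int64(-52)), (np.int64(8), np.int64(-8), np.int64(-56))]
304 [(np.int64(5), np.int64(-6), np.int64(0)), (np.int64(6), np.int64(-6), np.int64(-9)), (np.int64(6), np.int64(-6), np.int64(-17)), (np.int64(7), np.int64(-5), np.int64(-24)), (
[... 1792 characters left out ...]
8), np.int64(14), np.int64(37)), (np.int64(-32), np.int64(14), np.int64(37)), (np.int64(8), np.int64(9), np.int64(-42)), (np.int64(7), np.int64(8), np.int64(-47)), (np.int64(7), np.int64(8), np.int64(-51)), (np.int64(8), np.int64(8), np.int64(-56))]
350 [(np.int64(-11), np.int64(21), np.int64(38)), (np.int64(-16), np.int64(21), np.int64(38)), (np.int64(-20), np.int64(21), np.int64(38)), (np.int64(-23), np.int64(21), np.int64(37)), (np.int64(-28), np.int64(21), np.int64(38)), (np.int64(-32), np.int64(21), np.int64(37)), (np.int64(8), np.int64(14), np.int64(-42)), (np.int64(7), np.int64(13), np.int64(-46)), (np.int64(7), np.int64(13), np.int64(-51)), (np.int64(7), np.int64(13), np.int64(-55))]
```

The depth data show the real fingertips end about 35 mm short of the reported TCP (tool z about -35), so the fingers closed just above the knob. I'll use that offset: open, go down another 33 mm and close.

```bash

python3 -m pendant '[[[0,0,0],[0,0,0],4],[[0,0,0],[0,0,0],4],[[0,0,0],[0,0,0],4],[[0,0,0.5],[0,0,0],4],[[0,0,1],[0,0,0],4]]' 60
python3 -m pendant '[[[0,0,1],[0,0,0],4],[[0,0,2],[0,0,0],4],[[0,0,2.3],[0,0,0],4],[[0,0,2.3],[0,0,0],0],[[0,0,2.3],[0,0,0],0]]' 60
python3 -m pendant '[[[0,0,0],[0,0,0],0],[[0,0,0],[0,0,0],0],[[0,0,0],[0,0,0],0]]'
python3 - <<'E'
from h import *
o=env.get_obs();print(o["force"],o["q"]);rows(o,[0,0,0])
piv=np.array([624.5,103.4]);
T=tool(o)[:3,:3]
a0=np.arctan2(219.7-103.4,581.7-624.5)
for a in (1.125,.95,.8,.65,.5,.35,.2,.1,.0,-.02):
    th=-.0963+np.pi-a; k=piv+124.5*np.array([np.cos(th),np.sin(th)]); print(a,k.round(1),(T.T@np.array([*(k-[581.7,219.7]),0])/10).round(2))
E
```

```text
time: 3.9
eef_pos: [581.7, 219.3, 27.1]
ee_rot: [-3.141, -0.001, -0.096]
force: [0.3, 0.3, 0.5]
grip_width: 39.9
grip_force: 0.0
time: 4.32
eef_pos: [581.0, 219.8, 3.6]
ee_rot: [-3.141, 0.001, -0.096]
force: [-4.1, 13.7, -1.7]
grip_width: 16.8
grip_force: 8.0
time: 4.57
eef_pos: [580.8, 220.5, 3.9]
ee_rot: [-3.14, 0.001, -0.095]
force: [0.3, 3.0, -6.6]
grip_width: 14.4
grip_force: 58.4
[ 0.26228895  3.0351325  -6.6028636 ] [-0.09937533  0.58610477 -0.44426447  1.76962262  0.31782048  0.85716199
 -2.35473456]
shift cm [-55.73  27.46   0.38]
1.125 [581.9 220.4] [ 0.01 -0.07  0.  ]
0.95 [562.2 211.2] [-1.86  1.04 -0.  ]
0.8 [546.7 200.6] [-3.3   2.23 -0.  ]
0.65 [533.1 187.9] [-4.54  3.62 -0.  ]
0.5 [521.5 173.3] [-5.55  5.19 -0.  ]
0.35 [512.2 157.1] [-6.33  6.89 -0.01]
0.2 [505.4 139.8] [-6.83  8.68 -0.01]
0.1 [502.4 127.7] [-7.02  9.91 -0.01]
0.0 [500.6 115.4] [-7.090e+00  1.116e+01 -1.000e-02]
-0.02 [500.4 112.9] [-7.08e+00  1.14e+01 -1.00e-02]
```

The knob is gripped (14.4 mm opening, 58 N). Now I'll swing it along the arc.

```bash

python3 -m pendant '[[[-0.9,0.5,0],[0,0,0],0],[[-1.86,1.06,0],[0,0,0],0],[[-2.6,1.65,0],[0,0,0],0],[[-3.3,2.25,0],[0,0,0],0],[[-3.95,2.9,0],[0,0,0],0]]'
python3 -m pendant '[[[-0.6,0.75,0],[0,0,0],0],[[-1.15,1.5,0],[0,0,0],0],[[-1.6,2.3,0],[0,0,0],0],[[-2.0,3.1,0],[0,0,0],0],[[-2.38,4,0],[0,0,0],0]]'
python3 -m pendant '[[[-0.28,0.9,0],[0,0,0],0],[[-0.5,1.8,0],[0,0,0],0],[[-0.65,2.7,0],[0,0,0],0],[[-0.73,3.5,0],[0,0,0],0],[[-0.77,4.3,0],[0,0,0],0]]'
python3 -m pendant '[[[0,0.15,0],[0,0,0],0],[[0,0.15,0],[0,0,0],0],[[0,0.15,0],[0,0,0],0]]'
python3 -c "
from h import *
o=env.get_obs();print(o['force'],o['moment'],o['eef_pos'])"
```

```text
time: 4.98
eef_pos: [537.2, 196.6, 3.9]
ee_rot: [-3.139, 0.002, -0.093]
force: [-3.8, 5.5, -8.6]
grip_width: 14.4
grip_force: 59.1
time: 5.4
eef_pos: [506.3, 160.6, 3.7]
ee_rot: [-3.139, 0.008, -0.091]
force: [-12.6, 9.8, -1.4]
grip_width: 14.3
grip_force: 60.0
time: 5.82
eef_pos: [494.6, 116.0, 3.5]
ee_rot: [3.14, 0.008, -0.092]
force: [-9.2, 3.8, 0.5]
grip_width: 14.6
grip_force: 60.5
time: 6.07
eef_pos: [494.6, 115.7, 3.6]
ee_rot: [-3.141, 0.008, -0.093]
force: [-9.7, 7.6, -0.5]
grip_width: 14.6
grip_force: 60.4
[-9.72745489  7.59770004 -0.48783858] [1.7274191  1.80010137 0.36957385] [494.63790927 115.73063697   3.60091964]
```

```bash

python3 -m pendant '[[[0.3,0.3,0],[0,0,0],0],[[0.3,0.4,0],[0,0,0],0],[[0.3,0.4,0],[0,0,0],0],[[0.3,0.4,0],[0,0,0],0]]'
python3 -m pendant '[[[0,-0.3,0],[0,0,0],3],[[0,-0.3,0],[0,0,0],4],[[0,-0.3,0],[0,0,0],4],[[0,-0.3,-2],[0,0,0],4],[[0,-0.3,-6],[0,0,0],4]]'
python3 -m pendant '[[[0,0,-4],[0,0,0],6],[[0,0,-8],[0,0,0],6],[[0,0,-10],[0,0,0],6],[[0,0,-10],[0,0,0],6]]'
python3 - <<'E'
from h import *
o=env.get_obs();p,d=env.camera("wrist");cv2.imwrite("pics/w4.png",p[:,:,::-1]);np.save("w4.npy",o["eef_pos"].tolist()+o["ee_rot"].tolist());print(o["q"])
E
```

```text
time: 6.4
eef_pos: [494.5, 115.6, 3.6]
ee_rot: [-3.138, 0.012, -0.09]
force: [-14.9, 14.7, 2.6]
grip_width: 14.1
grip_force: 61.0
time: 6.82
eef_pos: [499.6, 108.7, 61.5]
ee_rot: [3.138, 0.008, -0.098]
force: [1.6, -1.7, 0.4]
grip_width: 40.1
grip_force: 0.0
time: 7.15
eef_pos: [507.5, 111.3, 170.5]
ee_rot: [-3.14, -0.012, -0.099]
force: [-0.1, -1.1, 0.2]
grip_width: 60.0
grip_force: 0.0
[ 0.15680759  0.21248181 -0.52284364  1.88016153  0.12470539  1.06815939
 -2.08517962]
```

View pics/w4.png

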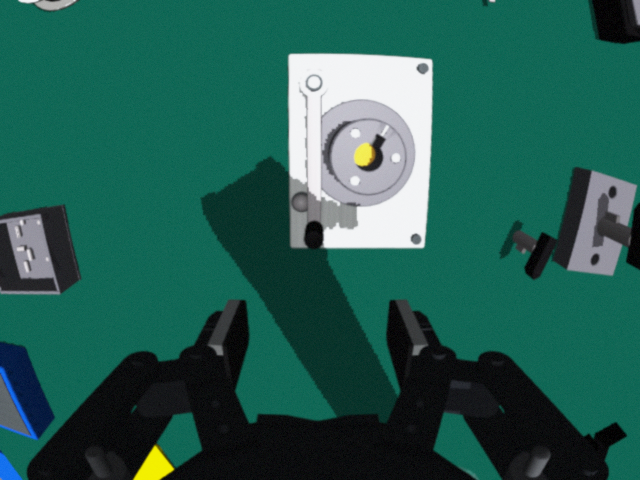

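The wrist view shows the keeper bar parallel to the plate edge, pivot (314,82) and knob (314,236). The hub is at (366,154) with the keyway towards (386,130), and the stand is at (600,225). I'll check the keeper's angle numerically while travelling to the stand, turning the tool to yaw π so joint 7 keeps margin.

```bash
python3 - <<'E'
from h import *
w=np.load("w4.npy");C=cam("wrist",dict(eef_pos=w[:3],ee_rot=w[3:]));T=cam("top")
A=lambda a,b:np.arctan2(*(b-a)[:2][::-1])
piv=plane(C,(314,82),42);kn=plane(C,(314,240),67);print("piv",piv,"knob",kn,"bar",A(kn,piv), "edges",A(plane(C,(290,247),12),plane(C,(290,55),12)),A(plane(C,(425.5,247),12),plane(C,(432,61),12)))
print("hub",plane(C,(368,154),62),"line",A(plane(C,(380.5,140),62),plane(C,(387,127),62)),A(plane(C,(368,154),62),plane(C,(387,127),62)),"tri",tri(C,(368,154),T,(314.75,266.95)))
E
python3 -m pendant '[[[0,4,0],[0,0,-0.12],6],[[0,8,0],[0,0,-0.24],6],[[0,12,0],[0,0,-0.36],6],[[0,16,0],[0,0,-0.48],6],[[0,20.1,0],[0,0,-0.6],6]]'
python3 -m pendant '[[[-1.5,2.2,0],[0,0,-0.12],6],[[-3,4.4,0],[0,0,-0.24],6],[[-4.5,6.6,0],[0,0,-0.36],6],[[-6,8.8,0],[0,0,-0.48],6],[[-6.5,9.2,0],[0,0,-0.6],6]]'
python3 -m pendant '[[[0,0,0],[0,0,-0.12],6],[[0,0,0],[0,0,-0.24],6],[[0,0,0],[0,0,-0.36],6],[[0,0,0],[0,0,-0.48],6],[[0,0,0],[0,0,-0.6],6]]'
python3 -m pendant '[[[0,0,0],[0,0,-0.12],6],[[0,0,0],[0,0,-0.24],6],[[0,0,0],[0,0,-0.36],6],[[0,0,0],[0,0,-0.48],6],[[0,0,0],[0,0,-0.6],6]]'
python3 -m pendant '[[[0,0,0],[0,0,-0.12],6],[[0,0,0],[0,0,-0.24],6],[[0,0,0],[0,0,-0.36],6],[[0,0,0],[0,0,-0.48],6],[[0,0,0],[0,0,-0.6],6]]'
python3 -m pendant '[[[0,0,0],[0,0,-0.12],6],[[0,0,0],[0,0,-0.24],6],[[0,0,0],[0,0,-0.24],6],[[0,0,0],[0,0,-0.24],6]]'
python3 - <<'E'
from h import *
t,_=env.camera("top")
o=env.get_obs();p,d=env.camera("wrist");np.save("w5d.npy",d);np.save("w5.npy",o["eef_pos"].tolist()+o["ee_rot"].tolist());print(o["q"])
cv2.imwrite("pics/w5.png",p[:,:,::-1])
E
```

```text
piv [623.0975521  102.17621573  42.        ] knob [499.91141449 114.37822034  67.        ] bar -0.09873132785450264 edges -0.10990810540037597 -0.09124706727520031
hub [562.29386595  66.92017506  62.        ] line -0.5431537152233146 -0.6916938572605837 tri (array([561.78110739,  67.55816104,  62.76292016]), np.float64(1.5768523206996077))
time: 7.62
eef_pos: [484.3, -68.5, 162.9]
ee_rot: [-3.141, 0.002, 0.442]
force: [0.5, -0.1, 0.1]
grip_width: 60.3
grip_force: 0.0
time: 8.03
eef_pos: [463.4, -183.0, 162.6]
ee_rot: [-3.14, 0.004, 1.036]
force: [-0.9, -0.9, 0.2]
grip_width: 60.0
grip_force: 0.0
time: 8.45
eef_pos: [464.6, -177.6, 162.8]
ee_rot: [-3.139, -0.0, 1.642]
force: [-0.1, 0.8, -0.0]
grip_width: 59.8
grip_force: 0.0
time: 8.87
eef_pos: [464.6, -177.5, 162.8]
ee_rot: [-3.14, -0.002, 2.242]
force: [-0.4, 0.7, -0.1]
grip_width: 60.0
grip_force: 0.0
time: 9.28
eef_pos: [464.6, -177.5, 162.8]
ee_rot: [-3.141, -0.003, 2.842]
force: [-0.6, 0.6, 0.8]
grip_width: 60.0
grip_force: 0.0
time: 9.62
eef_pos: [465.0, -177.2, 163.1]
ee_rot: [3.141, -0.002, 3.074]
force: [-0.2, -0.1, 0.3]
grip_width: 59.7
grip_force: 0.0
[ 0.89634451  0.20980409 -0.70008619  1.92106254  0.15397514  1.06574714
  1.63535221]
```

View pics/w5.png

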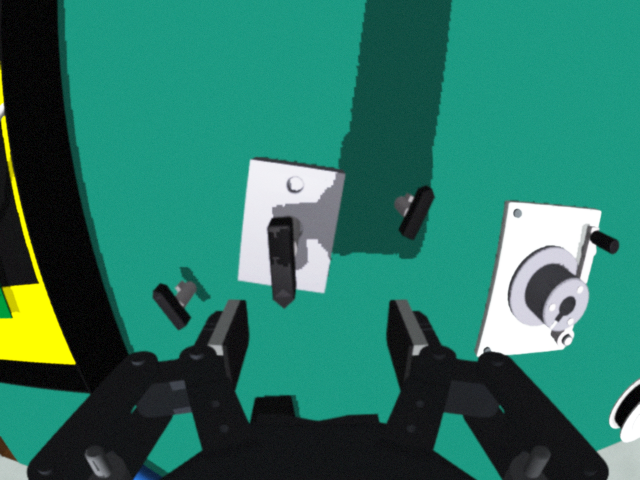

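The wrist view shows the shaft's black handle from its tail (280,220) to its nose (284,303), centred over the stand at (290,230). I'll get its pose from the depth map: top-face points, then a fitted rectangle.

```bash
cat >> h.py <<'E'
def cloud(o,d):
    C=cam("wrist",o);u,v=np.meshgrid(np.arange(640),np.arange(480))
    x=(u-C[1])/C[0];y=(v-C[2])/C[0];r=np.hypot(x,y)+1e-9
    k=np.where(r<1.2,np.tan(np.minimum(r,1.2))/r,0)
    return (np.stack([x*k*d,y*k*d,d],-1)@C[3].T+C[4])
E
python3 - <<'E'
from h import *
w=np.load("w5.npy");d=np.load("w5d.npy");o=dict(eef_pos=w[:3],ee_rot=w[3:]);W=cloud(o,d)
sub=W[205:315,255:310].reshape(-1,3);z=sub[:,2];print(np.histogram(z,bins=[-10,10,25,35,60,80,90,95,98,100,102,104,106,108,112]))
m=sub[(z>98)&(z<109)];print("z",np.median(m[:,2]))
r=cv2.minAreaRect(m[:,:2].astype(np.float32));print(r)
b=cv2.boxPoints(r);print(b)
c=m[:,:2].mean(0);U,S,V=np.linalg.svd(m[:,:2]-c);ax=V[0]*np.sign(V[0][0]);t=(m[:,:2]-c)@ax;s=(m[:,:2]-c)@[-ax[1],ax[0]]
print("axis yaw",np.arctan2(ax[1],ax[0]),"t",np.percentile(t,[0.5,99.5]),"s",np.percentile(s,[1,99]))
for tt in np.arange(-25,36,6): 
    k=abs(t-tt)<3; print(int(tt),np.percentile(s[k],[3,97]).round(1),k.sum())
print(c, "axis from nose",c+ax*(np.percentile(t,99.5)-38),"from tail",c+ax*(np.percentile(t,.5)+24))
C=cam("wrist",o);T=cam("top")
# stand outline and tri of nose
print("nose tri",tri(C,(284,305),T,(439.75,293)), "plane",plane(C,(284,303),103))
E
```

```text
(array([1137,   28, 2574,   65,   55,  156,   84,   53,   61,  916,  889,
          1,    0,    0]), array([-10,  10,  25,  35,  60,  80,  90,  95,  98, 100, 102, 104, 106,
       108, 112]))
z 101.96133683177393
((480.2587585449219, -203.46676635742188), (16.59803009033203, 62.737667083740234), 88.06793975830078)
[[ 448.62796 -210.70348]
 [ 511.33    -212.81865]
 [ 511.88956 -196.23006]
 [ 449.18753 -194.11488]]
axis yaw -0.03876348388791159 t [-27.83980071  31.92681775] s [-7.94077327  7.74303898]
-25 [-7.3  6.8] 225
-19 [-7.6  6.9] 200
-13 [-7.5  7.8] 193
-7 [-7.5  7.6] 200
-1 [-7.5  7.4] 193
5 [-7.4  7.6] 189
11 [-7.8  7.4] 179
17 [-7.5  7.7] 185
23 [-7.6  7.4] 173
29 [-6.7  5.9] 119
35 [-1.8  1.1] 9
[ 477.01013263 -203.03387845] axis from nose [ 470.94151261 -202.7985197 ] from tail [ 473.17321642 -202.88507167]
nose tri (array([ 511.90980997, -204.45894175,   94.62780069]), np.float64(1.7720094972896814)) plane [ 506.25478891 -204.0177795   103.        ]
```

```bash
python3 -c "
from h import *
rows(env.get_obs(),[473.4,-202.9,49],3.105)"
```

```text
shift cm [-0.97 -2.53 11.46]
turn [ 0.0001 -0.0011 -0.03  ]
```

```bash

python3 -m pendant '[[[-0.97,-2.53,0],[0,0,-0.03],6],[[-0.97,-2.53,2],[0,0,-0.03],6],[[-0.97,-2.53,5],[0,0,-0.03],6],[[-0.97,-2.53,7],[0,0,-0.03],6],[[-0.97,-2.53,7],[0,0,-0.03],6]]' 100
python3 -m pendant '[[[0,0,2],[0,0,0],6],[[0,0,4],[0,0,0],6],[[0,0,4.45],[0,0,0],6],[[0,0,4.45],[0,0,0],6]]' 100
python3 -c "
from h import *
o=env.get_obs();print(o['q'],o['force']);rows(o,[473.4,-202.9,49],3.105)"
```

```text
time: 10.13
eef_pos: [470.4, -201.6, 90.1]
ee_rot: [3.138, -0.008, 3.107]
force: [0.1, 0.5, -1.0]
grip_width: 59.7
grip_force: 0.0
time: 10.47
eef_pos: [473.5, -202.3, 49.4]
ee_rot: [3.141, -0.002, 3.108]
force: [-0.0, -1.1, -0.3]
grip_width: 59.8
grip_force: 0.0
[ 0.85015847  0.39270029 -0.63857152  1.99304307  0.30735027  0.85331085
  1.57965096] [-0.03601796 -1.09441261 -0.25930017]
shift cm [ 0.01 -0.06  0.04]
turn [ 0.0006 -0.0019  0.0026]
```

```bash

python3 -m pendant '[[[0,-0.06,0],[0,0,0],3],[[0,-0.06,0],[0,0,0],0],[[0,-0.06,0],[0,0,0],0],[[0,-0.06,0],[0,0,0],0],[[0,-0.06,0],[0,0,0],0]]' 100
python3 -m pendant '[[[0,0,0],[0,0,0],0],[[0,0,-0.5],[0,0,0],0],[[0,0,-1],[0,0,0],0],[[0,0,-2],[0,0,0],0],[[0,0,-3],[0,0,0],0]]'
python3 -m pendant '[[[0,0,-2],[0,0,0],0],[[0,0,-4],[0,0,0],0],[[0,0,-6],[0,0,0],0],[[0,0,-8],[0,0,0],0],[[0,0,-8],[0,0,0],0]]'
python3 - <<'E'
from h import *
o=env.get_obs();p,d=env.camera("wrist");W=cloud(o,d);print(o["force"],o["q"])
T=tool(o);L=(W.reshape(-1,3)-T[:3,3])@T[:3,:3]  # tool coords
k=(abs(L[:,1])<9)&(L[:,0]>-60)&(L[:,0]<60)&(L[:,2]>-75)&(L[:,2]<60); q=L[k]
for z in range(-75,60,5):
    s=q[(q[:,2]>=z)&(q[:,2]<z+5)]
    if len(s)>5: print(z,len(s),"x",np.percentile(s[:,0],[2,98]).round(),"y",np.percentile(s[:,1],[2,50,98]).round(1))
E
```

```text
time: 10.88
eef_pos: [475.2, -203.4, 51.1]
ee_rot: [-3.14, 0.002, 3.108]
force: [-0.3, 0.4, 6.0]
grip_width: 13.6
grip_force: 98.0
time: 11.3
eef_pos: [473.8, -202.9, 80.3]
ee_rot: [3.141, -0.001, 3.108]
force: [0.1, -0.4, -1.2]
grip_width: 14.0
grip_force: 97.8
time: 11.72
eef_pos: [477.4, -203.9, 164.5]
ee_rot: [-3.138, 0.008, 3.108]
force: [-0.3, -0.1, -0.6]
grip_width: 13.6
grip_force: 97.8
[-0.26384484 -0.07961821 -0.58767942] [ 0.91838861  0.24276527 -0.69238417  1.88223728  0.1783002   1.06913913
  1.69283334]
-75 82 x [-7. 12.] y [-9.   8.   8.9]
-70 609 x [-11.  11.] y [-8.9  6.5  8.8]
-65 158 x [-11.  11.] y [-8.8  6.4  8.8]
-60 172 x [-8. 11.] y [-8.8  6.4  8.8]
-55 4348 x [-31.  25.] y [-7.7 -0.6  6.7]
-50 715 x [-29.  26.] y [-8.5  0.1  8.1]
-45 206 x [11. 26.] y [-7.9 -0.1  8.7]
-40 192 x [11. 26.] y [-7.8 -0.4  8.6]
-35 183 x [24. 26.] y [-8.  -0.2  7.4]
-30 30 x [24. 26.] y [-7.7 -0.6  7.4]
5 11 x [11. 12.] y [-3.2 -0.7  1.8]
10 60 x [10. 12.] y [-5.5  0.1  5.2]
15 81 x [ 8. 12.] y [-7.2 -0.1  6.7]
20 96 x [ 7. 12.] y [-8.1 -0.1  7.8]
25 82 x [ 6. 12.] y [-8.4 -0.4  8.1]
30 7 x [10. 12.] y [-5.1  0.5  5. ]
```

The shaft is held with its axis about 1.3 mm from the tool axis and its foot 32 mm below the reported TCP. Now I'll travel to a spot where the wrist camera looks straight down into the hub.

```bash

python3 -m pendant '[[[-2,3,0],[0,0,0],0],[[-4,6.2,0],[0,0,0],0],[[-6,9.4,0],[0,0,0],0],[[-8,12.6,0],[0,0,0],0],[[-10,15.8,0],[0,0,0],0]]'
python3 -m pendant '[[[-2,3.2,0],[0,0,0.1],0],[[-4.1,6.6,0],[0,0,0.2],0],[[-4.1,6.6,0],[0,0,0.32],0],[[-4.1,6.6,0],[0,0,0.44],0],[[-4.1,6.6,0],[0,0,0.55],0]]'
python3 -m pendant '[[[0,0,0],[0,0,0.1],0],[[0,0,0],[0,0,0.1],0],[[0,0,0],[0,0,0.1],0],[[0,0,0],[0,0,0.1],0]]'
python3 - <<'E'
from h import *
o=env.get_obs();p,d=env.camera("wrist");cv2.imwrite("pics/w6.png",p[:,:,::-1]);np.save("w6d.npy",d);np.save("w6.npy",o["eef_pos"].tolist()+o["ee_rot"].tolist())
W=cloud(o,d);print(o["q"],o["force"])
z=W[...,2];k=(abs(W[...,0]-562)<40)&(abs(W[...,1]-67)<40)&(z>55)&(z<70);print(k.sum(),np.median(z[k]))
k&=abs(z-np.median(z[k]))<2.5
ct,_=cv2.findContours(k.astype(np.uint8),cv2.RETR_EXTERNAL,cv2.CHAIN_APPROX_NONE);c=max(ct,key=cv2.contourArea)[:,0].astype(float)
C=cam("wrist",o);P=np.array([plane(C,q,62)[:2] for q in c])
A=np.c_[2*P,np.ones(len(P))];s=np.linalg.lstsq(A,(P**2).sum(1),rcond=None)[0];print("centre",s[:2],"R",np.sqrt(s[2]+s[:2]@s[:2]))
hub=s[:2]
# bore+keyway: pixels inside circle r<25 whose depth is below the face
u,v=np.meshgrid(np.arange(640),np.arange(480));F=np.array([[plane(C,(a,b),62)[:2] for a in range(c[:,0].min().astype(int),c[:,0].max().astype(int)+1)] for b in range(c[:,1].min().astype(int),c[:,1].max().astype(int)+1)])
y0,x0=int(c[:,1].min()),int(c[:,0].min());g=p[y0:y0+F.shape[0],x0:x0+F.shape[1]].astype(int);zz=z[y0:y0+F.shape[0],x0:x0+F.shape[1]]
D=F-hub;R=np.hypot(D[...,0],D[...,1]);an=np.arctan2(D[...,1],D[...,0])
hole=(zz<58)&(R<24);print("hole c",F[hole&(R<11.5)].mean(0))
for r0,r1 in ((12,15),(14,18),(12,18.5)):
    h=hole&(R>r0)&(R<r1);print("keyway",r0,r1,h.sum(),np.median(an[h]),an[h].mean(),np.percentile(an[h],[5,95]))
lum=g.sum(-1);w=(R>19.5)&(R<28);print(np.percentile(lum[w],[5,50,90,99]))
b=w&(lum>np.percentile(lum[w],98));print("bright",np.c_[R[b],an[b],lum[b]].round(2)[:40].tolist())
E
```

```text
time: 12.18
eef_pos: [579.2, -47.2, 158.6]
ee_rot: [-3.141, -0.002, 3.108]
force: [0.2, 0.1, -1.6]
grip_width: 13.8
grip_force: 97.9
time: 12.6
eef_pos: [621.7, 17.4, 157.9]
ee_rot: [-3.14, -0.003, 2.555]
force: [0.2, -0.6, -1.6]
grip_width: 13.8
grip_force: 98.1
time: 12.93
eef_pos: [622.1, 16.0, 159.0]
ee_rot: [-3.141, -0.001, 2.46]
force: [0.7, -0.5, -1.0]
grip_width: 13.8
grip_force: 98.2
[ 0.35874512  0.43577792 -0.60561517  1.64044043  0.26619257  1.15033353
  0.57659461] [ 0.72954695 -0.46476434 -1.02625489]
4436 61.03421454455426
centre [560.20478096  66.57725002] R 29.341849028359213
hole c [560.31962825  66.56246838]
keyway 12 15 45 -0.6310471015397686 -0.6277173279084894 [-0.89747258 -0.37226126]
keyway 14 18 55 -0.6026288387213333 -0.6189513444559609 [-0.82624232 -0.41910381]
keyway 12 18.5 95 -0.6310471015397686 -0.6219373353509225 [-0.85003959 -0.39546774]
[364.  386.  603.2 719. ]
bright [[26.47, 2.3, 721.0], [26.74, 2.25, 719.0], [26.02, 2.24, 721.0], [26.19, 2.22, 719.0], [26.58, 2.16, 719.0], [26.8, 2.14, 719.0], [25.3, 2.24, 719.0], [25.67, 2.18, 721.0], [26.35, 2.1, 719.0], [26.89, 2.06, 719.0], [25.66, 2.09, 719.0], [25.93, 2.07, 719.0], [24.48, 2.14, 719.0], [25.26, 2.06, 721.0], [25.55, 2.03, 720.0], [25.86, 2.01, 719.0], [26.53, 1.96, 719.0], [24.58, 2.05, 719.0], [24.89, 2.02, 720.0], [23.92, 2.03, 719.0], [25.25, 1.93, 719.0], [26.42, 1.86, 720.0], [25.82, 1.85, 719.0], [26.24, 1.82, 723.0], [24.8, 1.85, 719.0], [25.66, 1.81, 720.0], [26.49, 1.73, 721.0], [26.03, 1.59, 720.0]]
```

```bash
python3 - <<'E'
from h import *
w=np.load("w6.npy");o=dict(eef_pos=w[:3],ee_rot=w[3:]);C=cam("wrist",o);p=cv2.imread("pics/w6.png").astype(int).sum(-1);d=np.load("w6d.npy");W=cloud(o,d)
hub=np.array([560.3,66.6]);pts=[]
k=np.argwhere((np.hypot(W[...,0]-hub[0],W[...,1]-hub[1])<32)&(W[...,2]>57))
for v,u in k:
    q=plane(C,(u,v),62)[:2]-hub;r=np.hypot(*q);a=np.arctan2(q[1],q[0])
    if 18.5<r<29.5 and -1.1<a<-.2 and p[v,u]>480: pts.append([*q,p[v,u]-400,r,a])
P=np.array(pts);print(len(P));print(P[:,3:].min(0),P[:,3:].max(0));print("line ang from centre",np.average(P[:,4],weights=P[:,2]),"x-y",np.average(P[:,:2],axis=0,weights=P[:,2]))
# tool-frame shaft check
T=tool(o);L=(W.reshape(-1,3)-T[:3,3])@T[:3,:3]
top=L[(abs(L[:,2]+54)<4)&(abs(L[:,1])<7.0)&(L[:,0]>13)&(L[:,0]<40)];print("tail x",np.percentile(top[:,0],98),"z",np.median(top[:,2]))
s=L[(L[:,2]>8)&(L[:,2]<28)&(abs(L[:,1])<14)&(abs(L[:,0])<16)];c=np.linalg.lstsq(np.c_[2*s[:,:2],np.ones(len(s))],(s[:,:2]**2).sum(1),rcond=None)[0];print("shaft axis tool xy",c[:2],"R",np.sqrt(c[2]+c[:2]@c[:2]),"front",np.percentile(s[:,0],97),"mid y",(s[:,1].min()+s[:,1].max())/2)
for yaw in (2.49,): rows(o,[560.3,66.6,100],yaw)
E
```

```text
56
[19.00458852 -0.68804942] [28.53902888 -0.54738105]
line ang from centre -0.62062603055955 x-y [ 19.261903   -13.76431175]
tail x 25.05254286960107 z -50.8857631018286
shaft axis tool xy [2.0356652  0.11900048] R 9.52721632967332 front 11.775369998340839 mid y -0.0679062726163
shift cm [7.98 0.04 5.91]
turn [-0.0008 -0.0009 -0.0297]
```

```bash
python3 -c "
from h import *
rows(env.get_obs(),[561.5,65.7,104],2.517)"
```

```text
shift cm [7.84 0.03 5.53]
turn [-0.0005 -0.0006 -0.0572]
```

```bash

python3 -m pendant '[[[2.5,0,0],[0,0,-0.02],0],[[5,0,1],[0,0,-0.057],0],[[7,0,2.5],[0,0,-0.057],0],[[7.84,0.03,4.2],[0,0,-0.057],0],[[7.84,0.03,5.5],[0,0,-0.057],0]]'
python3 -m pendant '[[[0,0,0],[0,0,0],0],[[0,0,0],[0,0,0],0],[[0,0,0],[0,0,0],0]]'
python3 - <<'E'
from h import *
o=env.get_obs();rows(o,[561.5,65.7,104],2.517);p,d=env.camera("wrist");W=cloud(o,d);print(o["force"])
T=tool(o);L=(W.reshape(-1,3)-T[:3,3])@T[:3,:3]
s=L[(L[:,2]>5)&(L[:,2]<26)&(abs(L[:,1])<14)&(abs(L[:,0])<16)];c=np.linalg.lstsq(np.c_[2*s[:,:2],np.ones(len(s))],(s[:,:2]**2).sum(1),rcond=None)[0];print(len(s),"shaft tool xy",c[:2],"R",np.sqrt(c[2]+c[:2]@c[:2]),np.percentile(s[:,0],97))
k=(np.hypot(W[...,0]-560.3,W[...,1]-66.6)<33)&(abs(W[...,2]-61.5)<2.5);print("face pts",k.sum(),"z",np.median(W[...,2][k]))
E
```

```text
time: 13.4
eef_pos: [559.7, 67.8, 103.8]
ee_rot: [-3.141, -0.001, 2.52]
force: [1.0, -0.5, -1.9]
grip_width: 14.2
grip_force: 98.2
time: 13.65
eef_pos: [563.5, 65.0, 105.3]
ee_rot: [3.141, 0.001, 2.514]
force: [0.9, -0.6, -1.8]
grip_width: 13.8
grip_force: 98.2
shift cm [ 0.2  -0.06  0.13]
turn [ 0.001   0.0012 -0.0033]
[ 0.88534494 -0.64420191 -1.82473737]
263 shaft tool xy [2.1909206  0.08028858] R 9.381559499588944 11.830066959248924
face pts 4685 z 61.08231289345011
```

```bash

python3 -m pendant '[[[0,0,0],[0,0,0],0],[[0,0,0],[0,0,0],0],[[0,0,0],[0,0,0],0],[[0,0,0],[0,0,0],0],[[0,0,0],[0,0,0],0]]'
python3 -c "
from h import *
rows(env.get_obs(),[561.5,65.7,104],2.517)"
```

```text
time: 14.12
eef_pos: [562.1, 65.8, 104.8]
ee_rot: [3.142, 0.0, 2.515]
force: [-0.3, 0.3, -1.4]
grip_width: 13.9
grip_force: 98.2
shift cm [ 0.04 -0.04  0.08]
turn [ 0.0001  0.0003 -0.0018]
```

```bash

python3 -m pendant '[[[0.05,-0.04,0.4],[0,0,0],0],[[0.05,-0.04,0.8],[0,0,0],0],[[0.05,-0.04,1.2],[0,0,0],0],[[0.05,-0.04,1.6],[0,0,0],0],[[0.05,-0.04,1.6],[0,0,0],0]]'
python3 -m pendant '[[[0,0,0.3],[0,0,0],0],[[0,0,0.5],[0,0,0],0],[[0,0,0.8],[0,0,0],0],[[0,0,0.8],[0,0,0],0],[[0,0,0.8],[0,0,0],0]]'
python3 -c "
from h import *
o=env.get_obs();print(o['force'],o['moment']);rows(o,[561.5,65.7,104],2.517)"
```

```text
time: 14.53
eef_pos: [560.4, 65.6, 87.4]
ee_rot: [-3.14, -0.002, 2.515]
force: [0.4, -0.1, -2.1]
grip_width: 14.1
grip_force: 98.2
time: 14.95
eef_pos: [561.2, 65.8, 80.5]
ee_rot: [-3.141, -0.0, 2.515]
force: [-0.2, 1.3, -2.0]
grip_width: 13.8
grip_force: 98.2
[-0.21102289  1.31200398 -1.95682025] [-0.0321769  -0.01598051  0.00722394]
shift cm [-0.03  0.01 -2.35]
turn [-0.0003 -0.0002 -0.0018]
```

The shaft has gone about 13 mm into the bore without load. Next is the key engagement, done slowly.

```bash

python3 -m pendant '[[[0,0,0.2],[0,0,0],0],[[0,0,0.4],[0,0,0],0],[[0,0,0.6],[0,0,0],0],[[0,0,0.6],[0,0,0],0]]'
python3 -c "
from h import *
o=env.get_obs();print(o['force'],o['moment'])"
```

```text
time: 15.28
eef_pos: [561.0, 65.7, 74.2]
ee_rot: [-3.141, -0.001, 2.515]
force: [0.0, -1.6, -1.5]
grip_width: 13.8
grip_force: 98.2
[ 0.00657758 -1.63180094 -1.45654464] [-0.04684029 -0.04347941  0.00342276]
```

The foot is 20 mm down with no axial force, so the key is in the keyway. I'll push on to the cup and bottom it.

```bash

python3 -m pendant '[[[0,0,0.4],[0,0,0],0],[[0,0,0.8],[0,0,0],0],[[0,0,1.2],[0,0,0],0],[[0,0,1.5],[0,0,0],0],[[0,0,1.5],[0,0,0],0]]' 120
python3 -m pendant '[[[0,0,0.3],[0,0,0],0],[[0,0,0.6],[0,0,0],0],[[0,0,0.8],[0,0,0],0],[[0,0,0.8],[0,0,0],0],[[0,0,0.8],[0,0,0],0]]'
python3 -c "
from h import *
o=env.get_obs();print(o['force'],o['moment'])"
```

```text
time: 15.7
eef_pos: [561.1, 65.7, 59.4]
ee_rot: [-3.141, -0.0, 2.515]
force: [-1.7, -1.6, 2.5]
grip_width: 13.3
grip_force: 121.9
time: 16.12
eef_pos: [561.6, 65.8, 52.9]
ee_rot: [-3.141, 0.001, 2.515]
force: [-3.6, -0.9, 9.6]
grip_width: 13.5
grip_force: 122.8
[-3.57875244 -0.94176109  9.55138704] [-0.26621632  0.88531071  0.02193158]
```

```bash

python3 -m pendant '[[[0,0,0.2],[0,0,0],0],[[0,0,0.4],[0,0,0],0],[[0,0,0.5],[0,0,0],0],[[0,0,0.5],[0,0,0],0],[[0,0,0.5],[0,0,0],0]]'
python3 -m pendant '[[[0,0,0.1],[0,0,0],0],[[0,0,0.1],[0,0,0],0],[[0,0,0.1],[0,0,0],0],[[0,0,0.1],[0,0,0],0],[[0,0,0.1],[0,0,0],0]]'
python3 - <<'E'
from h import *
o=env.get_obs();print(o['force'],o['moment'],o["joint_vel"].max());p,d=env.camera("wrist");W=cloud(o,d)
T=tool(o);L=(W.reshape(-1,3)-T[:3,3])@T[:3,:3]
m=(abs(L[:,1])<7)&(L[:,0]>13)&(L[:,0]<24)&(abs(L[:,2]+54)<8);print("handle top world z",np.median(W.reshape(-1,3)[m][:,2]))
k=(np.hypot(W[...,0]-560.3,W[...,1]-66.6)<33)&(abs(W[...,2]-61.5)<2.5);print("face z",np.median(W[...,2][k]))
t,_=env.camera("top");s,_=env.camera("scene");w=cv2.resize(p[60:420,80:560,::-1],(400,300))
cv2.imwrite("pics/end.png",np.hstack([w,cv2.resize(s[170:290,220:380,::-1],(400,300),interpolation=cv2.INTER_CUBIC)]))
E
```

```text
time: 16.53
eef_pos: [562.4, 65.9, 51.9]
ee_rot: [-3.14, 0.003, 2.515]
force: [-10.2, -3.6, 33.8]
grip_width: 13.3
grip_force: 126.6
time: 16.95
eef_pos: [562.6, 65.9, 51.8]
ee_rot: [-3.14, 0.003, 2.515]
force: [-11.5, -3.6, 39.8]
grip_width: 13.4
grip_force: 127.4
[-11.50683826  -3.60101918  39.77928261] [-0.85595618  3.32000514  0.01297849] 0.002732373415687584
handle top world z 102.94818049724839
face z 61.021959761690894
```

View pics/end.png

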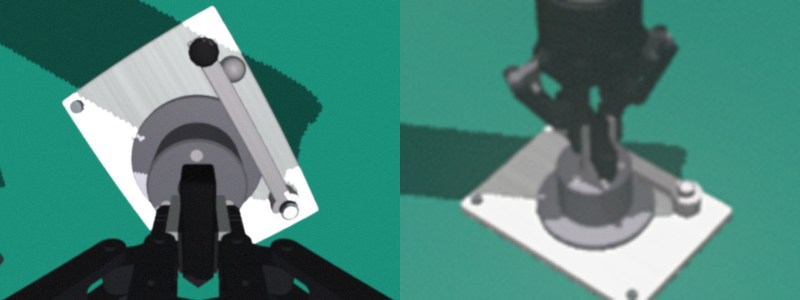

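The shaft is on the hard stop: the handle top is at about 103–104 mm, so the foot is about 44 mm below the mouth. The keeper is still shut over the flange. I'll ease the push to about 20 N and hand in.

```bash

python3 -m pendant '[[[0,0,-0.15],[0,0,0],0],[[0,0,-0.3],[0,0,0],0],[[0,0,-0.3],[0,0,0],0],[[0,0,-0.3],[0,0,0],0],[[0,0,-0.3],[0,0,0],0]]'
python3 -c "
from h import *
o=env.get_obs();print(o['force'],o['eef_pos'],abs(o['joint_vel']).max())"
```

```text
time: 17.52
eef_pos: [562.0, 65.8, 52.1]
ee_rot: [-3.141, 0.002, 2.515]
force: [-6.5, -1.9, 21.8]
grip_width: 13.4
grip_force: 124.6
[-6.50495466 -1.90075473 21.81085343] [562.01650321  65.80010493  52.09689723] 0.0016396446513655203
```

```bash
python3 -c "
from plant import env
print(env.close_job())"
```

```text
the job is handed in; nothing more can be done
None
```

I handed the job in at 17.5 s with the keeper shut and the keyed shaft pressed onto the hub's hard stop at about 22 N, still gripped. My measurements put every condition within limits, but the hand-in returned no verdict.

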